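# Release the film safe's stuck tray through its access holes

## Task

The film safe's spring tray is locked by a hidden catch that sits behind one of the three small holes in its front. Reach in with the screwdriver's blade, pressing gently, hole by hole until you have tripped the catch and the tray has sprung fully out; then lay the screwdriver down flat on the bench, clear of the safe and its tray, leaving the other things where they are.

Things in the scene. Friction and masses are not known exactly. Their poses are not given: they have to be found in the camera images.
- film_safe: Grey steel box fixed to the bench, 150 mm deep (x), 260 wide (y), 154 high. Origin: on the bench under the box, 80 mm behind its front face; x points from the front straight into the box, y to the left seen from the robot, z up. Upper front: a panel 6 mm thick with three 15 mm holes in a level row, 34 mm apart. Pressing anywhere on the safe with more than 40 N damages it.
- hole0 (a point): Centre of the left hole (15 mm), on the outer front face, 112 mm above the bench; axes as film_safe, x straight into the hole. A hole that does not lead to the catch has, behind it, a solid block that does not yield, 32 or 40 mm behind the front face, or, seldom, nothing within 66 mm.
- hole1 (a point): Centre of the middle hole, as hole0. The hidden catch can sit anywhere along the row; at least one hole leads to it. It is a plate 36 mm wide, 45 mm behind the front face, that yields when pressed straight in: about 2 N at first, 6 N when it frees the tray after some 12 mm, under 11 N up to its hard stop after some 20 mm.
- hole2 (a point): Centre of the right hole (15 mm), as hole0.
- tray (a joint): How far the tray stands out, m: 0 to 0.003 while locked, 0.06 fully out. A spring of 3 to 6 N pushes it out toward the robot as soon as the catch lets go. Its dark front fills the lower front of the safe, up to 67 mm above the bench, below the holes; it need not be touched.
- driver: Screwdriver lying on the bench, 210 mm long: red round handle 24 mm in diameter and 110 mm long, thin round steel shank 7 mm in diameter and 90 mm long free of its 16 mm ferrule. About 0.09 kg. Origin: half-way along its length, at bench height below its axis; its y axis runs along the tool toward the handle end, so the blade points along -y.
- driver_handle (a point): On the screwdriver's axis, 12 mm above the bench as it lies, 45 mm from the body's middle toward the handle end: a good place to grip, 24 mm wide. Axes as driver.
- driver_tip (a point): Tip of the blade, on the screwdriver's axis, 150 mm from driver_handle along -y. Axes as driver.
- squeegee: Bystander: wooden squeegee, 110 x 165 x 31 mm, lying in front of the safe. Origin under its centre.
- tin: Bystander: dark grey tool tin, 136 x 205 x 62 mm, at the right. Origin under its centre.
- tape_wide: Bystander: brown roll of tape, 84 mm across, 30 mm high. Origin under its centre.
- tape_thin: Bystander: pale roll of tape, 86 mm across, 24 mm high, in front of the safe. Origin under its centre.
- wedge: Bystander: wooden wedge, 30 x 90 x 22 mm, at the left. Origin under its centre.
- knob_a: Bystander: black star knob, 47 mm across, 27 mm high. Origin under its centre.
- cutter: Bystander: dark grey snap-off cutter, 22 x 175 x 18 mm, at the left. Origin under its centre.
- cup: Bystander: pale cup, 68 mm across, 85 mm high, at the right. Origin under its centre.

How it is judged:
On the way, in this order (a step that is already met when the one before it is completed fails the run):
1. the screwdriver's blade reaches in through a hole while the tray is still locked (x of driver_tip in the frame of film_safe between -0.065 and 0.03 m and z of driver_tip in the frame of film_safe between 0.09 and 0.135 m and y of driver_tip in the frame of film_safe between -0.07 and 0.07 m and value of joint tray below 0.006 m), for 0.05 s.
2. the tray springs out while the blade is still inside (x of driver_tip in the frame of film_safe above -0.075 m and z of driver_tip in the frame of film_safe above 0.09 m and value of joint tray above 0.012 m).
At the end, for the whole second after the job is handed in: The tray stands out by more than 52 mm (60 mm is fully out), and the screwdriver lies at rest flat on the bench (axis at the handle under 22 mm and at the tip under 25 mm above the bench), not touching the safe or its tray (value of joint tray above 0.052 m and height (world z) of driver_handle between 0 and 0.022 m and height (world z) of driver_tip between 0 and 0.025 m and linear speed of driver below 0.03 m/s and contact force between driver and film_safe below 0.1 N).
It fails at once if the screwdriver or the arm presses on the safe with more than 40 N (contact force between any of driver, the arm, the fingers and film_safe above 40 N).
It fails at once if a bystander is shifted by more than 30 mm (distance of any of squeegee, tin, tape_wide, tape_thin, wedge, knob_a, cutter, cup from where it was at the start of the episode above 0.03 m).
It also fails if it takes over 61 s, if anything falls off the work surface, if the arm or the gripper's body presses on something with over 40 N, if the wrist force passes 120 N, or if a joint passes its speed limit or range.

## Robot

A 7-joint arm with a two-finger parallel gripper is mounted at the origin on a cart in front of the work surface, level with it; the furniture and walls round the work are solid. World frame = base frame: x ahead of the robot, y to its left, z up, the work surface at z = 0. Lengths are in m, angles in rad, forces in N, time in s.
With the tool pointing down it reaches from about 0.35 to 0.775 m from the base axis. Payload 3.1 kg.
Tool frame: the origin (TCP) lies at the very end of the fingers, on their centre line; the grasp point (between the pads) lies arm.grip_depth behind it (arm.grip_depth is the distance from the TCP to the grasp point, in m); x points along the fingers, z is the direction in which the jaws open and shut, and the axes are right-handed (so a half turn about x gives the same grasp; the last joint's range is limited). The gripper opens to 85 mm and grips with 20 to 120 N. Pads are 22 mm wide; open, the fingers measure 114 mm over their backs; the gripper's body (76 mm by 85 mm) begins 54 mm behind the grasp point. The pads swing forward as they close: fully open they stand 13 mm farther back than shut.
Start: joints at [1.151, 0.311, 0.014, 1.512, -0.004, 1.319, -0.027], TCP at [0.203, -0.511, 0.231] pointing down, gripper open.
Joint ranges: [-2.7, 2.7], [-0.3, 1.91], [-1.27, 1.3], [0.12, 2.57], [-1.44, 4.58], [0.2, 2.03], [-3.05, 3.05]. Speed limits (rad/s): [2.79, 2.79, 3.14, 3.14, 3.14, 3.14, 3.14].

## Interface

Orientations are given as [roll, pitch, yaw] about the fixed x, y, z axes, in that order (R = Rz(yaw) Ry(pitch) Rx(roll)).
In Python, from workcell import arm gives the robot as it stands. The module is installed in compiled form; this text tells all that it offers.
- The arm moves only by the shell command python3 -m jog 'ROWS' [FORCE]. ROWS is text: rows parted by semicolons, each of 5 numbers parted by spaces: the closure, from -1 (fully open) to 1 (shut), then the shift along the tool's x, y, z in m, then the turn about the tool's x in rad. In form: gripper dx dy dz roll; .... A call has 1 to 8 rows; each row shifts and turns the commanded pose from where the row before left it, along the tool's axes as they then stand; what a row does not reach is not made up. A row lasts 1/12 s, in which the tool goes at most 41.7 mm and 7.16 degrees, less where a joint would pass 70% of its speed; a pose out of reach is approached as far as the arm can. A call is refused whole if a number of a shift passes 0.0417 or a number of a turn 0.125, either way. A call with a gripper value outside its range is refused whole. The fingers move at their own pace and stop on an object; FORCE is the grip in N (left out, the last holds). Time passes only in rows, so rows that do not move let the fingers close. It gives the time, the measured TCP pose, the force and the opening at its end, in the units of the state.
- arm.get_state(): the state, without advancing time (a new reading comes with each control period).
- arm.get_image(name): name is "side" or "top" or "wrist"; returns (picture, depth): 400x640x3 uint8, blue, green, red; 400x640 float32, m along the optical axis (not along the pixel's ray), 0 where there is no reading.
- arm.camera_info(name): a dict with "mtx" (3x3 intrinsics, pixels), "R" (3x3) and "t" (3): a world point X has camera coordinates R X + t. Camera axes: x right, y down, z forward; pixel columns grow to the right and rows downward; lengths in m; the calibration is good to about 2 mm. The wrist camera is an equidistant fisheye: a pixel r from the principal point sees the ray r / f radians off the axis. A picture is of the moment at which its call begins: read the wrist's pose just before it. camera_info takes no time and is no camera call; for the wrist camera it gives the pose at the moment of the call.
- arm.job_done(): hands the job in, once; it reports no verdict.
The state is a dict: "clock": time; "joint_pos": joint angles; "qvel": joint speeds; "joint_efforts": joint torques, N m; "tool_pos": TCP position; "tool_rot": TCP orientation; "force": force on the tool from outside, world axes, zero at the start; "ft_torque": the same for the moment, N m; "opening": opening from 0.0 (shut) to 1.0 (fully open).
Only numpy, scipy, OpenCV 4.12 (cv2) and the standard library are available. Lean on these libraries where they do the work, as an engineer would, in place of code of your own. Each camera call takes 0.05 s, during which the arm holds its last target.

## Working session

There is one attempt and no reset: what is moved stays moved. The work goes in short steps, Python scripts to look and compute and a shell command to move; the robot and the scene stay as the last step left them, time stands still between calls to the robot, and variables do not carry over. Pictures are saved under pics/ and viewed, and the job is handed in when it is done.

```bash
mkdir -p pics; python3 - <<'E'
from workcell import arm
import cv2,numpy as np
np.set_printoptions(precision=4,suppress=True)
s=arm.get_state();print(s);print(arm.grip_depth)
for n in ("side","top","wrist"):
    c=arm.camera_info(n);print(n,c)
    im,d=arm.get_image(n);cv2.imwrite(f"pics/{n}0.png",im);np.save(f"pics/{n}0.npy",d)
E
```

```text
{'clock': 0.0, 'joint_pos': array([ 1.1513,  0.3117,  0.014 ,  1.5131, -0.0044,  1.3192, -0.0272]), 'qvel': array([-0.0007,  0.0012,  0.0008,  0.0005,  0.0004,  0.0004,  0.0005]), 'joint_efforts': array([  0.0005, -37.991 ,   0.1461, -23.059 ,   0.0121,   0.0135,
         0.    ]), 'tool_pos': array([ 0.2026, -0.5105,  0.2302]), 'tool_rot': array([-3.0954,  1.5685,  1.9949]), 'force': array([-0.0175, -0.1817, -0.3502]), 'ft_torque': array([-0.0004,  0.0032,  0.0018]), 'opening': 0.9993996251354327}
0.0187
side {'mtx': array([[383.0871,   0.    , 317.0858],
       [  0.    , 383.0871, 199.7665],
       [  0.    ,   0.    ,   1.    ]]), 'R': array([[-0.9998,  0.0087, -0.0178],
       [ 0.019 ,  0.678 , -0.7348],
       [ 0.0057, -0.735 , -0.6781]]), 't': array([0.531 , 0.0487, 1.3732])}
top {'mtx': array([[460.1281,   0.    , 322.254 ],
       [  0.    , 460.1281, 201.2019],
       [  0.    ,   0.    ,   1.    ]]), 'R': array([[ 0.4378, -0.8991, -0.0032],
       [-0.8667, -0.4211, -0.2674],
       [ 0.2391,  0.1198, -0.9636]]), 't': array([-0.2356,  0.5156,  1.3565])}
wrist {'mtx': array([[309.7069,   0.    , 323.651 ],
       [  0.    , 309.7069, 197.9464],
       [  0.    ,   0.    ,   1.    ]]), 'R': array([[ 0.3688, -0.9295, -0.0013],
       [-0.8848, -0.3515,  0.3057],
       [-0.2846, -0.1116, -0.9521]]), 't': array([-0.549 , -0.0405,  0.3809])}
```

View pics/side0.png

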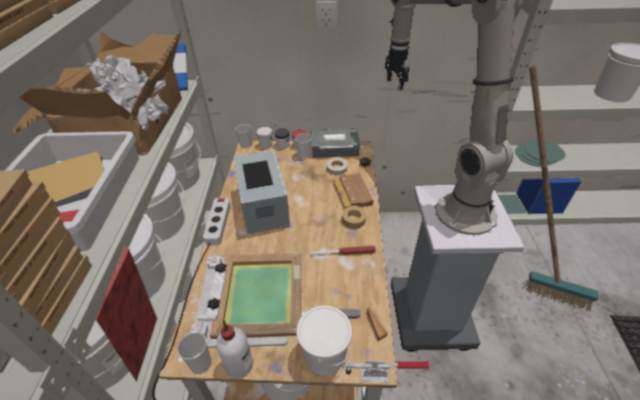

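View pics/top0.png

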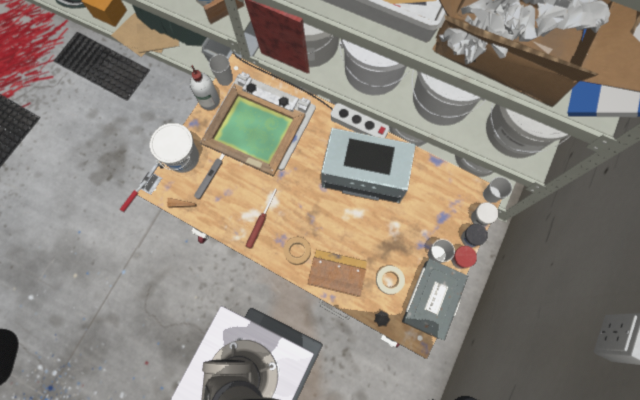

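View pics/wrist0.png

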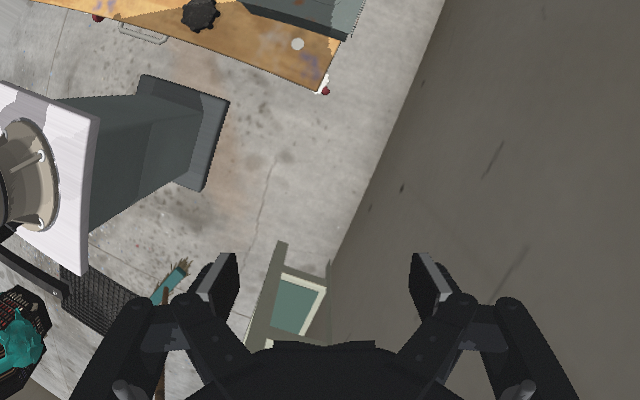

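```bash
cat > h.py <<'E'
from workcell import arm
import cv2,numpy as np
np.set_printoptions(precision=4,suppress=True)
def ray(n,u,v,c=None):
    c=c or arm.camera_info(n);K=c['mtx'];R=np.array(c['R']);t=np.array(c['t'])
    x=(u-K[0,2])/K[0,0];y=(v-K[1,2])/K[1,1]
    if n=='wrist':
        r=np.hypot(x,y);k=np.sin(r)/r if r>1e-9 else 1;d=np.array([x*k,y*k,np.cos(r)])
    else: d=np.array([x,y,1.])
    return -R.T@t, R.T@d
def onz(n,u,v,z,c=None):
    o,d=ray(n,u,v,c);return o+d*(z-o[2])/d[2]
def proj(n,X,c=None):
    c=c or arm.camera_info(n);K=c['mtx'];p=np.array(c['R'])@np.array(X)+np.array(c['t'])
    if n=='wrist':
        r=np.hypot(p[0],p[1]);th=np.arctan2(r,p[2]);q=p[:2]/r*th
    else:q=p[:2]/p[2]
    return q*K[0,0]+K[:2,2]
def Rt(s):
    a,b,g=s['tool_rot']
    from scipy.spatial.transform import Rotation as Ro
    return Ro.from_euler('xyz',[a,b,g]).as_matrix()
E
python3 - <<'E'
from h import *
im=cv2.imread('pics/top0.png');
cv2.imwrite('pics/topc1.png',cv2.resize(im[120:220,310:430],None,fx=6,fy=6,interpolation=cv2.INTER_CUBIC)[:600,:720])
cv2.imwrite('pics/topc2.png',cv2.resize(im[180:260,230:310],None,fx=7,fy=7,interpolation=cv2.INTER_CUBIC))
hsv=cv2.cvtColor(im,cv2.COLOR_BGR2HSV)
m=((hsv[...,0]<8)|(hsv[...,0]>172))&(hsv[...,1]>130)
m=m.astype(np.uint8);m[:180]=0;m[260:]=0;m[:,:235]=0;m[:,310:]=0
p=np.argwhere(m)[:,::-1].astype(np.float32);print(len(p),cv2.minAreaRect(p))
c=p.mean(0);print(c,onz('top',*c,0.012))
w=np.array([onz('top',u,v,0.012)[:2] for u,v in p]);cw=w.mean(0);U,S,V=np.linalg.svd(w-cw);ax=V[0];print(cw,ax,((w-cw)@ax).min(),((w-cw)@ax).max())
print('tip',onz('top',277,189,0.012))
E
```

```text
0 ((0.0, 0.0), (0.0, 0.0), 0.0)
[nan nan] [nan nan nan]<stdin>:9: RuntimeWarning: Mean of empty slice.
  ret = um.true_divide(
<stdin>:10: RuntimeWarning: Mean of empty slice.
  ret = ret.dtype.type(ret / rcount)
Traceback (most recent call last):
numpy.linalg.LinAlgError: 1-dimensional array given. Array must be at least two-dimensional
```

View pics/topc1.png

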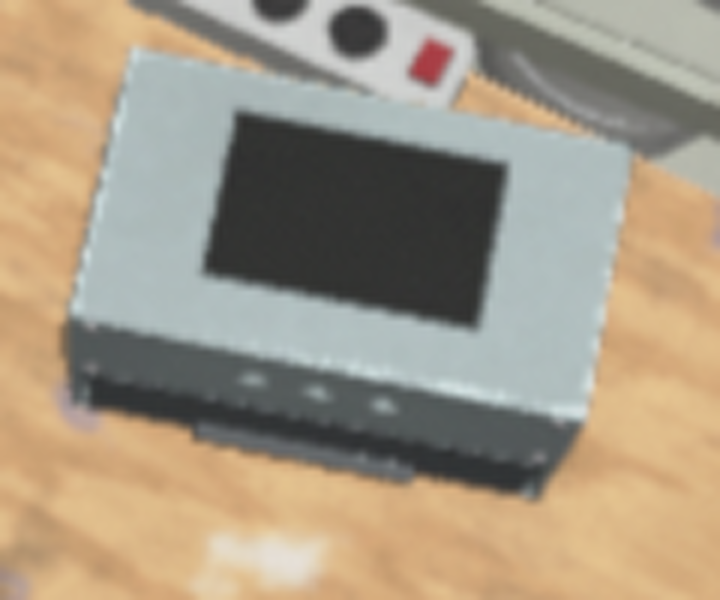

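View pics/topc2.png

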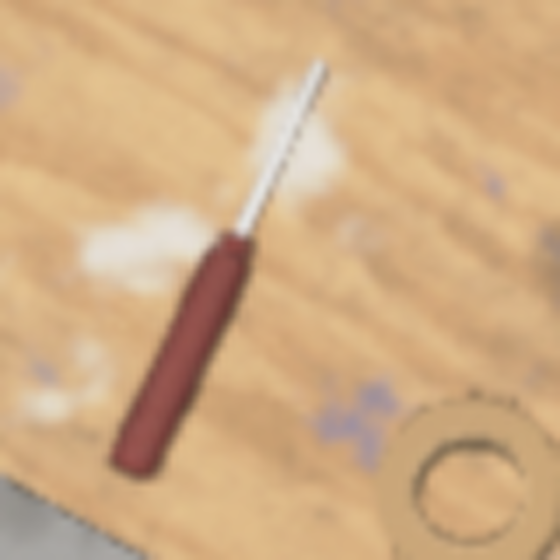

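```bash
python3 - <<'E'
from h import *
f=lambda u,v:(310+(u+.5)/6-.5,120+(v+.5)/6-.5)
FL,FR,BL,BR=[onz('top',*f(*p),0.154) for p in((75,317),(585,415),(137,48),(632,145))]
print(FL,FR,BL,BR,np.linalg.norm(FL-FR),np.linalg.norm(BL-FL))
d=FL-FR;print('y axis',d/np.linalg.norm(d),'yaw',np.arctan2(d[1],d[0])-np.pi/2, np.arctan2((BL-BR)[1],(BL-BR)[0])-np.pi/2,np.arctan2(*(BL-FL)[1::-1]),np.arctan2(*(BR-FR)[1::-1]))
for p in((254,379),(318,392),(384,405)):print('hole',onz('top',*f(*p),0.112))
im=cv2.imread('pics/top0.png');hsv=cv2.cvtColor(im,cv2.COLOR_BGR2HSV)
print(hsv[231,255])
m=((hsv[...,0]<8)|(hsv[...,0]>170))&(hsv[...,1]>110)&(hsv[...,2]<200)
m=m.astype(np.uint8);m[:185]=0;m[252:]=0;m[:,:240]=0;m[:,275:]=0
p=np.argwhere(m)[:,::-1].astype(float)
w=np.array([onz('top',u,v,0.012)[:2] for u,v in p]);cw=w.mean(0);U,S,V=np.linalg.svd(w-cw);ax=V[0];print(len(p),cw,ax,((w-cw)@ax).min(),((w-cw)@ax).max())
g=lambda u,v:(230+(u+.5)/7-.5,180+(v+.5)/7-.5)
t=onz('top',*g(321,63),0.012);e=onz('top',*g(133,470),0.012);print('tip',t,'end',e,np.linalg.norm(t-e), 'neck',onz('top',*g(240,235),0.012))
d=(e-t)[:2];d/=np.linalg.norm(d);print(d,'handle pt',t[:2]+.15*d, np.degrees(np.arctan2(*d[::-1])))
# side view
im=cv2.imread('pics/side0.png')
cv2.imwrite('pics/sidec.png',cv2.resize(im[140:270,220:390],None,fx=4.5,fy=4.5,interpolation=cv2.INTER_CUBIC))
E
```

```text
[0.6251 0.0424 0.154 ] [ 0.6885 -0.2038  0.154 ] [0.7685 0.0772 0.154 ] [ 0.8293 -0.1692  0.154 ] 0.25421280389963974 0.14753734415800693
y axis [-0.2492  0.9684  0.    ] yaw 0.251876406370497 0.24180486882754404 0.23831885617554233 0.24070895672393544
hole [ 0.6479 -0.0471  0.112 ]
hole [ 0.6558 -0.0791  0.112 ]
hole [ 0.6641 -0.112   0.112 ]
[  3 123 147]
216 [0.4007 0.1688] [-0.9988 -0.0481] -0.059094158360307146 0.05502085015935878
tip [0.5528 0.1767 0.012 ] end [0.3462 0.1643 0.012 ] 0.20698318209719666 neck [0.4634 0.172  0.012 ]
[-0.9982 -0.0599] handle pt [0.403  0.1677] -176.56575045346
```

View pics/sidec.png

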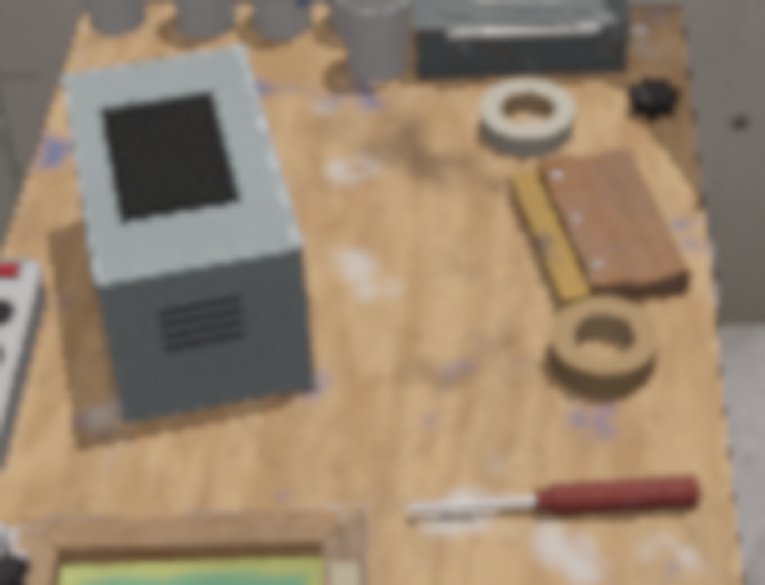

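```bash
python3 - <<'E'
from h import *
s=arm.get_state();R=Rt(s);print(R)
# desired tool z along perpendicular of driver (horizontal)
a=np.array([0.9985,0.055,0])
for zd in (np.array([-0.055,.9985,0]),-np.array([-0.055,.9985,0])):
    print('roll',np.arctan2(-(R.T@zd)[1],(R.T@zd)[2]))
for P in ([0.43,-0.33,0.23],[0.403,0.168,0.15]):
    print(R.T@(np.array(P)-s['tool_pos']))
E
```

```text
[[-0.0007  0.9295  0.3689]
 [ 0.0016  0.3689 -0.9295]
 [-1.     -0.0001 -0.0018]]
roll -2.8187954943929614
roll 0.32279715919683183
[ 0.0006  0.278  -0.0841]
[ 0.0814  0.4366 -0.5568]
```

```bash
python3 -m jog '-1 0 0.035 -0.01 0;-1 0 0.035 -0.01 0;-1 0 0.035 -0.01 0;-1 0 0.035 -0.01 0;-1 0 0.035 -0.01 0;-1 0 0.035 -0.01 0;-1 0 0.035 -0.01 0;-1 0 0.033 -0.014 0'; python3 -m jog '0 0 0 0 0.1076;0 0 0 0 0.1076;0 0 0 0 0.1076'; python3 - <<'E'
from h import *
s=arm.get_state();R=Rt(s);print(R,s['opening'],s['joint_pos'])
print(R.T@(np.array([0.403,0.168,0.12])-s['tool_pos']))
E
```

```text
clock: 0.82
tool_pos: [0.4316, -0.3295, 0.231]
tool_rot: [-0.489, 1.571, -1.682]
force: [0.4, -0.5, -0.2]
opening: 0.999
clock: 1.07
tool_pos: [0.4308, -0.3295, 0.2308]
tool_rot: [-2.16, 1.57, 2.605]
force: [-0.0, -0.7, 0.8]
opening: 0.604
[[-0.0009  0.9986  0.0523]
 [ 0.0006  0.0523 -0.9986]
 [-1.     -0.0009 -0.0006]] 0.6039977217089652 [ 0.6962  0.2999 -0.0974  1.5289  0.0298  1.3153 -0.9229]
[ 0.1111 -0.0017 -0.4982]
```

```bash
python3 -m jog '0 0 0 -0.04 0;0 0 0 -0.04 0;0 0 0 -0.04 0;0 0 0 -0.04 0;0 0 0 -0.04 0;0 0 0 -0.04 0;0 0 0 -0.04 0;0 0 0 -0.04 0'; python3 -m jog '0 0.02 0 -0.04 0;0 0.02 0 -0.04 0;0 0.02 0 -0.04 0;0 0.03 0 -0.04 0;0 0.02 -0.001 -0.018 0;0 0 0 0 0'; python3 - <<'E'
from h import *
s=arm.get_state();R=Rt(s);print(R,s['opening'],s['joint_pos'])
print(R.T@(np.array([0.403,0.168,0.003])-s['tool_pos']))
c=arm.camera_info('wrist')
im,d=arm.get_image('wrist');cv2.imwrite('pics/w1.png',im)
for z in (0.012,):
  for X in ([.403,.1677,z],[.5528,.1767,z]): print(proj('wrist',X,c))
E
```

```text
clock: 1.73
tool_pos: [0.4119, -0.0093, 0.2312]
tool_rot: [0.029, 1.57, -1.487]
force: [0.8, 0.0, 0.2]
opening: 0.504
clock: 2.23
tool_pos: [0.3982, 0.1559, 0.1269]
tool_rot: [-1.752, 1.563, 3.024]
force: [-1.2, -0.5, -0.6]
opening: 0.496
[[-0.0081  0.9979  0.0642]
 [ 0.001   0.0642 -0.9979]
 [-1.     -0.008  -0.0015]] 0.4955945457927973 [ 0.0606  0.2015 -0.532   1.958   0.1143  1.0191 -2.0298]
[ 0.1239  0.0066 -0.0116]
[310.3666 185.0907]
[310.3051  10.0798]
```

View pics/w1.png

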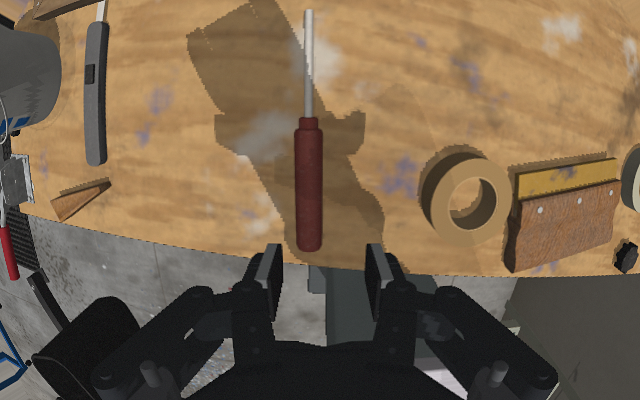

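```bash
python3 - <<'E'
from h import *
im=cv2.imread('pics/w1.png');hsv=cv2.cvtColor(im,cv2.COLOR_BGR2HSV)
m=(((hsv[...,0]<8)|(hsv[...,0]>170))&(hsv[...,1]>90)).astype(np.uint8);m[:100]=0;m[256:]=0;m[:,:285]=0;m[:,330:]=0
s=arm.get_state();R=Rt(s)
rows=[(v,np.flatnonzero(m[v]).mean()) for v in range(125,245,20)]
w=[onz('wrist',u,v,0.012) for v,u in rows];print(np.array(w))
t=onz('wrist',309,10,0.012);n=onz('wrist',309,118,.012);e=onz('wrist',308,249,0.012);print(t,n,e)
d=(t-e)[:2];d/=np.linalg.norm(d);P=t[:2]-.15*d;print(d,P,R.T@(np.r_[P,0.003]-s['tool_pos']),s['tool_pos'])
E
```

```text
[[0.4569 0.1696 0.012 ]
 [0.4399 0.1687 0.012 ]
 [0.4225 0.1679 0.012 ]
 [0.4047 0.167  0.012 ]
 [0.3862 0.1662 0.012 ]
 [0.3669 0.1654 0.012 ]]
[0.5556 0.1746 0.012 ] [0.4628 0.1691 0.012 ] [0.3422 0.1643 0.012 ]
[0.9988 0.0482] [0.4058 0.1674] [ 0.1254  0.0073 -0.0137] [0.4    0.1533 0.1284]
```

```bash
python3 -m jog '0 0.03 0.002 -0.0137 0.012;0 0.03 0 0 0;0 0.03 0 0 0;0 0.02 0 0 0;0 0 0 0 0;0 0 0 0 0'; python3 - <<'E'
from h import *
s=arm.get_state();R=Rt(s);print(R[:,1],s['opening'],s['tool_pos'])
print(R.T@(np.array([0.404,0.1672,0.003])-s['tool_pos']))
im,d=arm.get_image('wrist');cv2.imwrite('pics/w2.png',im)
E
```

```text
clock: 2.78
tool_pos: [0.4043, 0.164, 0.0205]
tool_rot: [-0.674, 1.569, -2.204]
force: [0.2, 0.1, 1.2]
opening: 0.504
[ 0.9992  0.0408 -0.001 ] 0.5041797951608854 [0.4043 0.164  0.0205]
[ 0.0175 -0.0001 -0.0032]
```

View pics/w2.png

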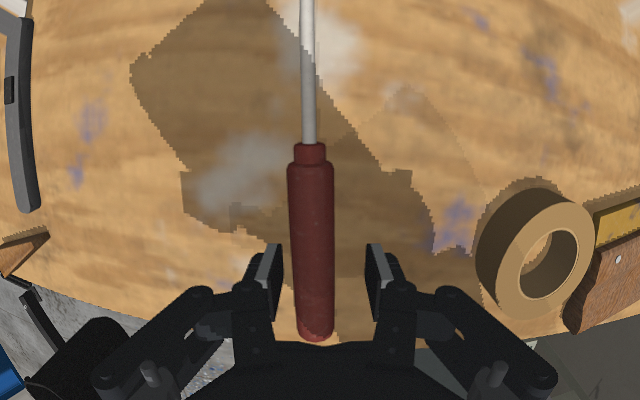

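```bash
python3 -m jog '0 0.008 0 -0.003 -0.006;0 0.008 0 0 0;0 0 0 0 0;1 0 0 0 0;1 0 0 0 0;1 0 0 0 0;1 0 0 0 0;1 0 0 0 0' 80;python3 -m jog '1 0 0 0 0;1 0 0 0 0;1 0 0 0 0' ; python3 - <<'E'
from h import *
im,d=arm.get_image('wrist');cv2.imwrite('pics/w3.png',im)
E
```

```text
clock: 3.5
tool_pos: [0.404, 0.1687, 0.0049]
tool_rot: [1.519, 1.57, -0.003]
force: [-0.9, -0.6, 6.1]
opening: 0.245
clock: 3.75
tool_pos: [0.404, 0.1687, 0.0049]
tool_rot: [1.497, 1.57, -0.024]
force: [-1.9, -1.6, 5.9]
opening: 0.243
```

View pics/w3.png

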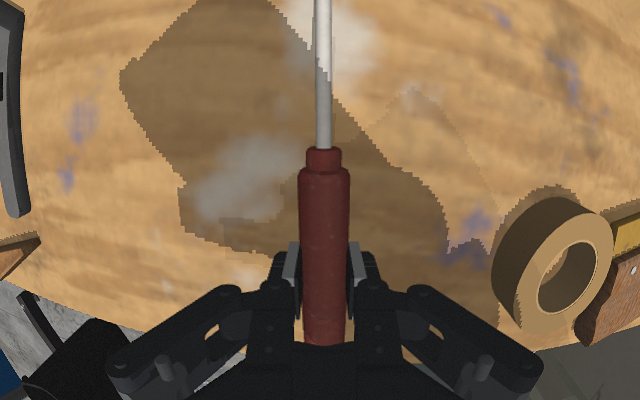

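```bash
python3 -m jog '1 -0.01 0 0 0;1 -0.03 0 0 0;1 -0.03 0 0 0;1 -0.03 0 0 0;1 0 0 0 -0.07;1 0 0 0 -0.07;1 0 0 0 -0.055;1 0 0 0 0';  python3 - <<'E'
from h import *
s=arm.get_state();R=Rt(s);print(R[:,1],s['opening'],s['tool_pos'],s['force'])
print(R.T@(np.array([0.4615,-0.125,s['tool_pos'][2]])-s['tool_pos']))
E
```

```text
clock: 4.47
tool_pos: [0.4039, 0.1685, 0.1049]
tool_rot: [1.47, 1.57, 0.144]
force: [0.8, -1.0, -0.6]
opening: 0.248
[0.9702 0.2425 0.0008] 0.24765838004134602 [0.4039 0.1685 0.1049] [ 0.7589 -0.9889 -0.64  ]
[ 0.     -0.0153  0.2987]
```

```bash
python3 -m jog '1 0 -0.015 0.02 0;1 0 0 0.04 0;1 0 0 0.04 0;1 0 0 0.04 0;1 0 0 0.04 0;1 0 0 0.04 0;1 0 0 0.04 0;1 0 0 0.0387 0'; python3 -m jog '1 0 0 0 0;1 0 0 0 0;1 0 0 0 0';  python3 - <<'E'
from h import *
s=arm.get_state();R=Rt(s);print(R[:,1],s['opening'],s['tool_pos'],s['force'])
for n in ('top','side','wrist'):
    im,d=arm.get_image(n);cv2.imwrite(f'pics/{n}4.png',im)
    if n=='top': cv2.imwrite('pics/top4c.png',cv2.resize(im[140:240,290:410],None,fx=6,fy=6,interpolation=cv2.INTER_CUBIC))
    if n=='side': cv2.imwrite('pics/side4c.png',cv2.resize(im[120:230,230:380],None,fx=5,fy=5,interpolation=cv2.INTER_CUBIC))
E
```

```text
clock: 5.13
tool_pos: [0.4614, -0.1273, 0.1046]
tool_rot: [0.404, 1.57, -0.925]
force: [0.7, -0.0, -0.8]
opening: 0.245
clock: 5.38
tool_pos: [0.4611, -0.1242, 0.1042]
tool_rot: [-2.852, 1.569, 2.104]
force: [1.2, 0.4, -0.3]
opening: 0.249
[ 0.9706  0.2407 -0.0004] 0.2494960059974651 [ 0.4611 -0.1242  0.1042] [ 1.1507  0.4409 -0.2901]
```

View pics/top4c.png

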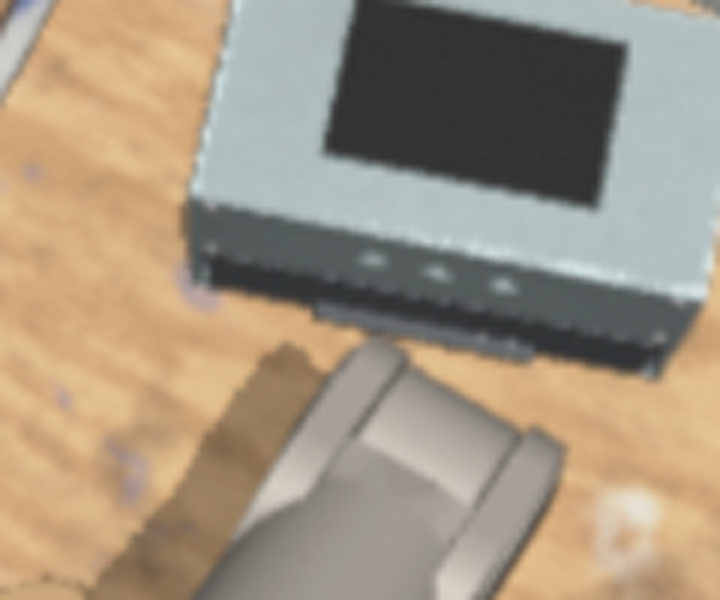

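View pics/side4c.png

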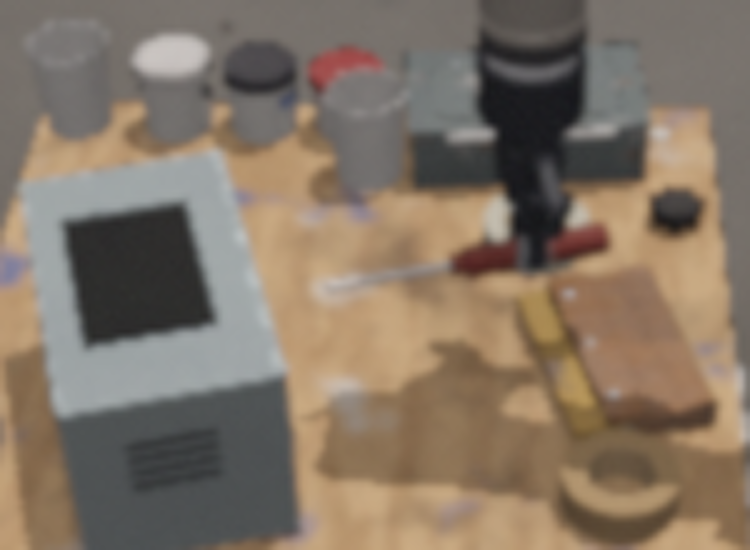

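View pics/wrist4.png

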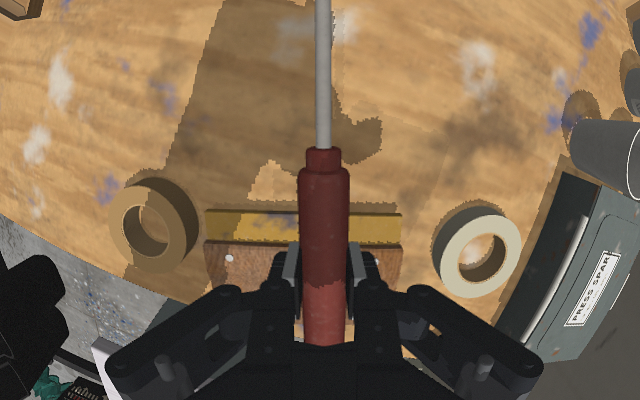

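```bash
python3 - <<'E'
from h import *
s=arm.get_state();R=Rt(s);T=s['tool_pos'];a=R[:,1]
for L in (-0.06,0.06,0.15):
    X=T+a*L+np.array([0,0,.0071]);p=proj('side',X);print(L,X,p,((p-[230,120]+.5)*5-.5), 'dz10',proj('side',X+[0,0,.01])-p,'dy10',proj('side',X+[0,.01,0])-p)
im=cv2.imread('pics/side4.png');cv2.imwrite('pics/s4d.png',cv2.resize(im[155:195,280:360],None,fx=10,fy=10,interpolation=cv2.INTER_CUBIC))
E
```

```text
-0.06 [ 0.4031 -0.1375  0.1115] [351.2096 167.2842] [608.0478 238.4211] dz10 [ 0.117 -2.177] dy10 [0.204  1.6925]
0.06 [ 0.5194 -0.1082  0.1114] [319.5058 172.9368] [449.529 266.684] dz10 [-0.0377 -2.1822] dy10 [0.0373 1.7486]
0.15 [ 0.6067 -0.0862  0.1114] [295.0907 177.2899] [327.4533 288.4493] dz10 [-0.1601 -2.1856] dy10 [-0.0945  1.7923]
```

View pics/s4d.png

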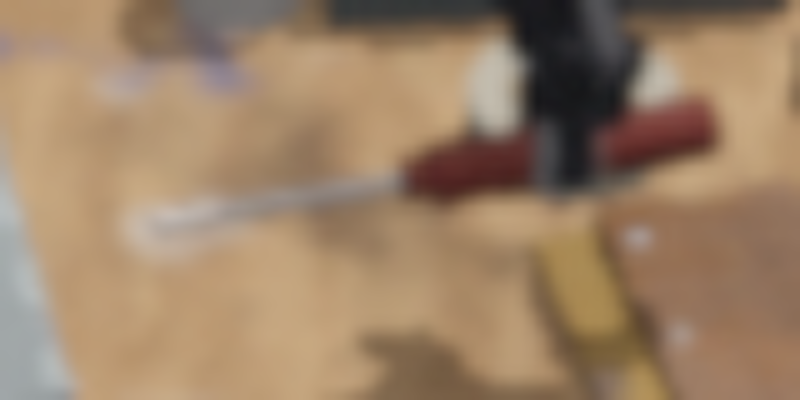

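```bash
cat > st.py <<'E'
from h import *
s=arm.get_state();R=Rt(s);T=s['tool_pos'];tip=T+R[:,1]*.15+np.array([0,0,.0071])
A=np.array([.971,.2395,0]);N=np.array([-.2395,.971,0])
print('depth mm',1e3*(tip@A-.618),'lat-from-h1',1e3*(tip@N+.235),'z',tip[2],'yaw',np.arctan2(R[1,1],R[0,1]),'F along',s['force']@A,'lat',s['force']@N,s['force'][2],'op',s['opening'])
E
python3 -m jog '1 -0.0005 0.02 0.005 0;1 0 0.015 0 0;1 0 0 0 0;1 0 0 0 0'>/dev/null; python3 st.py
```

```text
depth mm -14.149658953398148 lat-from-h1 0.873711775349395 z 0.11200922398745228 yaw 0.24737653425021225 F along -0.20718404797641618 lat 1.2084399230567617 0.3706143383182676 op 0.251475658600611
```

```bash
python3 -m jog '1 0 0.005 0.0008 0.005;1 0 0.004 0 0;1 0 0.003 0 0;1 0 0 0 0'>/dev/null; python3 st.py;python3 -m jog '1 0 0.003 0 0;1 0 0.003 0 0;1 0 0.003 0 0;1 0 0 0 0'>/dev/null; python3 st.py; python3 - <<'E'
from h import *
im,d=arm.get_image('side');cv2.imwrite('pics/s5.png',cv2.resize(im[140:240,250:370],None,fx=6,fy=6,interpolation=cv2.INTER_CUBIC))
im,d=arm.get_image('top');cv2.imwrite('pics/t5.png',cv2.resize(im[140:240,290:410],None,fx=6,fy=6,interpolation=cv2.INTER_CUBIC))
E
```

```text
depth mm -2.2578192669741037 lat-from-h1 -2.7328250844325663 z 0.1121734078556474 yaw 0.23944457174571138 F along -0.2315468595903623 lat -0.5518792780510383 -0.4197093611622723 op 0.24750698480453687
depth mm 7.109874587111209 lat-from-h1 -2.4971147681392694 z 0.11211496837621508 yaw 0.23967902105462327 F along -0.7568913001701897 lat -0.7069921553373155 -1.1427964338097603 op 0.24714333432617913
```

View pics/s5.png

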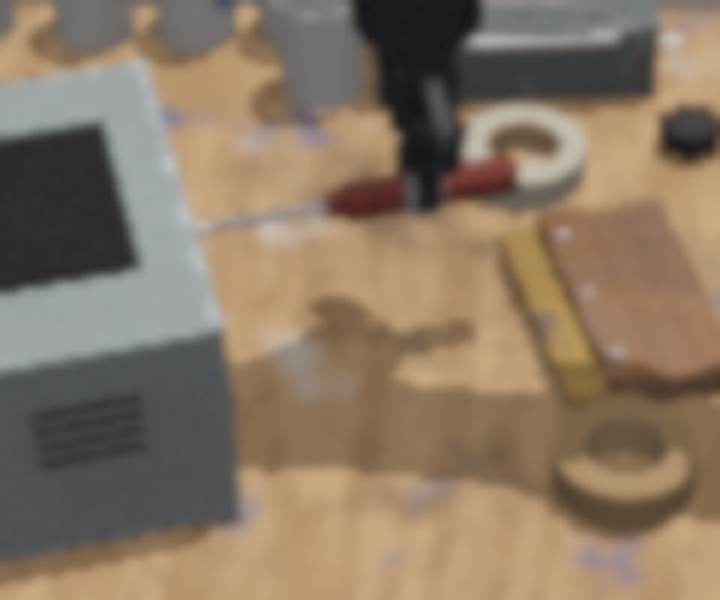

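View pics/t5.png

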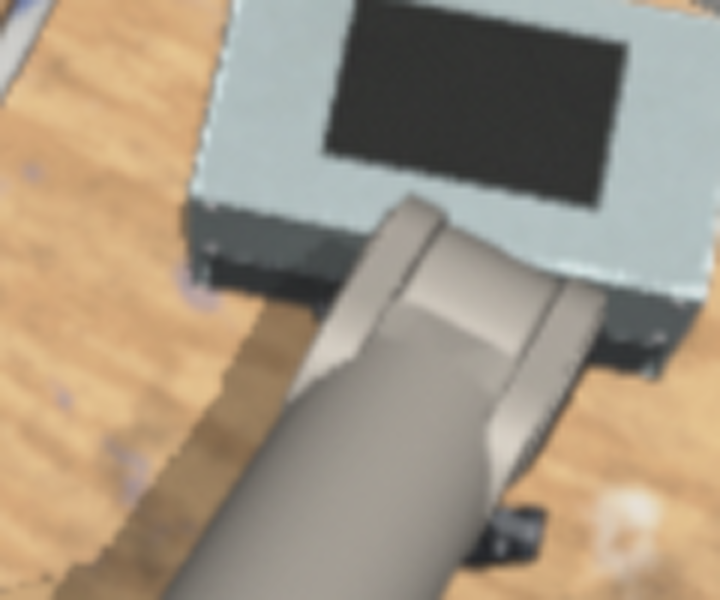

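```bash
python3 -m jog '1 0 0.002 -0.0025 0;1 0 0.003 0 0;1 0 0.003 0 0;1 0 0 0 0;1 0 0 0 0'>/dev/null; python3 st.py;python3 -m jog '1 0 0.003 0 0;1 0 0.003 0 0;1 0 0.003 0 0;1 0 0 0 0'>/dev/null; python3 st.py
```

```text
depth mm 14.524490613471276 lat-from-h1 -0.5709942697171844 z 0.11208241166636744 yaw 0.23916425944039524 F along 0.5623746493153529 lat -0.5890114837018926 -0.09414430866681422 op 0.24841438394067342
depth mm 24.119468297041923 lat-from-h1 -0.3853156199060681 z 0.11224141261349108 yaw 0.2394459622440552 F along 0.9866908363510484 lat -0.07257175308406168 -1.1258520261993845 op 0.24946638515498124
```

Inside the hole freely. Now feel for what is behind it.

```bash
python3 -m jog '1 0 0.002 0 0;1 0 0.002 0 0;1 0 0 0 0'>/dev/null; python3 st.py;python3 -m jog '1 0 0.002 0 0;1 0 0 0 0'>/dev/null; python3 st.py;python3 -m jog '1 0 0.002 0 0;1 0 0 0 0'>/dev/null; python3 st.py; python3 -m jog '1 0 0.002 0 0;1 0 0 0 0'>/dev/null; python3 st.py
```

```text
depth mm 27.709555791996188 lat-from-h1 -0.42187127576251426 z 0.11211276027474759 yaw 0.23933765625907394 F along 0.12415337366006854 lat 0.18844500311977097 -0.5470578882076103 op 0.2474674877379798
depth mm 29.532617778121327 lat-from-h1 -0.5062877819538847 z 0.11203386427236552 yaw 0.2391681822121991 F along 0.10336452255625762 lat 0.5912133544920363 -0.30969557761079625 op 0.24888289923576754
depth mm 31.582861433077426 lat-from-h1 -0.48990419870467705 z 0.1120925217964917 yaw 0.23920100632419886 F along -0.10181479543000212 lat 0.24899266913299498 -0.9058058651128575 op 0.2478610232934921
depth mm 32.94705005383835 lat-from-h1 -0.6135722524376608 z 0.11167086580366291 yaw 0.2390018932818024 F along 0.09585489531362268 lat 0.3556107663331989 -0.5303631736358231 op 0.24712085668709882
```

```bash
for i in 1; do python3 -m jog '1 0 0.002 0 0;1 0 0 0 0'>/dev/null; python3 st.py; python3 -m jog '1 0 0.0015 0 0;1 0 0 0 0'>/dev/null; python3 st.py;python3 -m jog '1 0 0.0015 0 0;1 0 0 0 0'>/dev/null; python3 st.py; python3 -m jog '1 0 0.0015 0 0;1 0 0 0 0'>/dev/null; python3 st.py; done
```

```text
depth mm 33.05621226311817 lat-from-h1 -0.6284017057998914 z 0.11044176534991117 yaw 0.23867270500008703 F along -5.128104940360528 lat 0.6811319493735734 -0.5497972877720207 op 0.24774665420857037
depth mm 33.0846676031481 lat-from-h1 -0.635601815433845 z 0.10952829444224342 yaw 0.23849637445844765 F along -7.266483800363024 lat 0.4225581921431219 0.7048632125369256 op 0.24615418597196548
depth mm 33.116479886566964 lat-from-h1 -0.6933522568421668 z 0.10863005957507556 yaw 0.23816642931847531 F along -8.886263879618934 lat 0.4748231769933286 1.1948299134069595 op 0.2489339301430774
depth mm 33.14558611869289 lat-from-h1 -0.7195626877392891 z 0.10771631567644237 yaw 0.23795101889439582 F along -10.235627136649443 lat 0.17800697363744994 1.310823267735219 op 0.2483013151493863
```

```bash
python3 -m jog '1 0 -0.005 0 0;1 0 -0.005 0 0;1 0 -0.014 0 0;1 0 -0.014 0 0;1 0 -0.014 0 0;1 0 0 0 0;1 0 0 0 0'>/dev/null; python3 st.py; python3 -m jog '1 0 0 -0.017 0;1 0 0 -0.017 0;1 0 0 0 0;1 0 0 0 0;1 0 0 0 0'>/dev/null; python3 st.py;  python3 - <<'E'
from h import *
im,d=arm.get_image('wrist');cv2.imwrite('pics/w6.png',im)
E
```

```text
depth mm -11.397939722354922 lat-from-h1 -0.950035246691433 z 0.11314980929074192 yaw 0.23838395224886258 F along 0.7318218048127018 lat -0.040791184913245154 -1.2041981208661752 op 0.249527775447799
depth mm -10.971024398687245 lat-from-h1 33.024022015906986 z 0.1126613321708666 yaw 0.23954068990981545 F along -0.9519765157312928 lat -0.7046417722059984 -1.5934472521693626 op 0.24916348388429
```

View pics/w6.png

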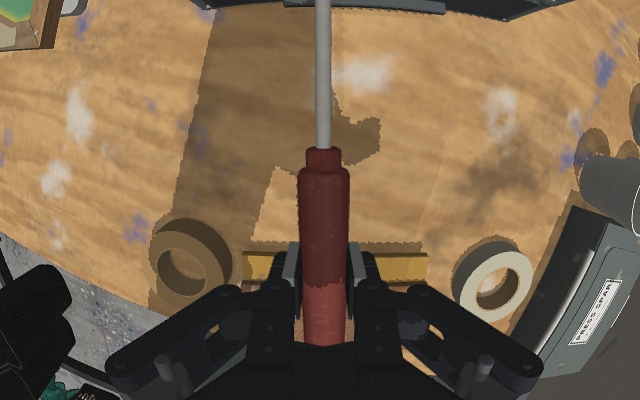

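```bash
python3 -m jog '1 0 0.005 -0.0012 0;1 0 0.004 0 0;1 0 0.003 0 0;1 0 0.003 0 0;1 0 0 0 0'>/dev/null; python3 st.py;python3 -m jog '1 0 0.003 0 0;1 0 0 0 0'>/dev/null; python3 st.py;python3 -m jog '1 0 0.004 0 0;1 0 0.004 0 0;1 0 0.004 0 0;1 0 0.004 0 0;1 0 0.004 0 0;1 0 0 0 0'>/dev/null; python3 st.py
```

```text
depth mm 3.7891499371706105 lat-from-h1 34.71947051573754 z 0.11214305600553191 yaw 0.23927207753896165 F along 0.6783160657717602 lat 0.6767842475829915 -1.1377550164964225 op 0.2446760897768652
depth mm 6.332373798921709 lat-from-h1 34.741254860711805 z 0.11206137686100481 yaw 0.23920415927292316 F along 0.47484613954535604 lat 0.2101408367302782 -0.9281337404766875 op 0.2486982315349539
depth mm 26.9908283280329 lat-from-h1 35.02450229472873 z 0.11222678162847773 yaw 0.239726866027526 F along 0.5536817476455064 lat -0.4653745305086156 -0.9261541291111496 op 0.24383732629336974
```

```bash
python3 -m jog '1 0 0.003 0 0;1 0 0 0 0'>/dev/null; python3 st.py;  python3 -m jog '1 0 0.002 0 0;1 0 0 0 0'>/dev/null; python3 st.py; python3 -m jog '1 0 0.002 0 0;1 0 0 0 0'>/dev/null; python3 st.py;python3 -m jog '1 0 0.002 0 0;1 0 0 0 0'>/dev/null; python3 st.py
```

```text
depth mm 29.306946329940242 lat-from-h1 34.77961907900431 z 0.11203441288615329 yaw 0.2393020165851926 F along 0.08474205531787937 lat -0.19102351899554412 -1.3429759294203112 op 0.2490142653083161
depth mm 31.07279739251545 lat-from-h1 34.65316965630871 z 0.11206426473408959 yaw 0.2390834924997563 F along 0.8329977783605922 lat 0.4580379932840297 -1.1959264255172686 op 0.24318798885820583
depth mm 32.86772945909422 lat-from-h1 34.60556648055299 z 0.11193348685516964 yaw 0.23904234524329943 F along -0.07165607550570427 lat -0.19204790182905027 -0.8529053255724665 op 0.24434566043013745
depth mm 33.024637934717774 lat-from-h1 34.578430790928955 z 0.11070286483995107 yaw 0.23871962835789862 F along -5.35333738705364 lat -0.6892590682913258 0.69375268329599 op 0.24481579348834157
```

```bash
python3 -m jog '1 0 -0.005 0 0;1 0 -0.013 0 0;1 0 -0.014 0 0;1 0 -0.014 0 0;1 0 0 0 0;1 0 0 0 0'>/dev/null; python3 st.py; python3 -m jog '1 0 0 0.02 0;1 0 0 0.028 0;1 0 0 0.02 0;1 0 0 0 0;1 0 0 0 0;1 0 0 0 0'>/dev/null; python3 st.py
```

```text
depth mm -10.878275048319285 lat-from-h1 34.31881797816039 z 0.11272201501797569 yaw 0.23837849033125874 F along 0.19377337591212673 lat -0.367436719461835 -1.3471686099814684 op 0.2477888705735388
depth mm -10.20148432581891 lat-from-h1 -31.99727951351311 z 0.1122521846460109 yaw 0.2400986524118129 F along 1.6169524055882354 lat 0.1959589595371621 -0.7002761527831507 op 0.24773308446015307
```

```bash
python3 -m jog '1 0 0.005 0.0016 0;1 0 0.004 0 0;1 0 0.003 0 0;1 0 0.002 0 0;1 0 0 0 0'>/dev/null; python3 st.py;python3 -m jog '1 0 0.003 0 0;1 0 0 0 0'>/dev/null; python3 st.py;python3 -m jog '1 0 0.004 0 0;1 0 0.004 0 0;1 0 0.004 0 0;1 0 0.004 0 0;1 0 0.004 0 0;1 0 0 0 0'>/dev/null; python3 st.py
```

```text
depth mm 3.5377381832715216 lat-from-h1 -34.00824084174564 z 0.11215809320879733 yaw 0.2404774475796969 F along 0.000645664653772241 lat -0.6351151087332737 -1.0572789912064864 op 0.2467987706726401
depth mm 6.169006246889319 lat-from-h1 -34.65881815168631 z 0.11209227181077817 yaw 0.23945060856893824 F along -0.1971647540619333 lat -0.544843288040729 -0.2825872707780107 op 0.24901682840602077
depth mm 26.843239613365878 lat-from-h1 -34.52549467033334 z 0.11223300752933782 yaw 0.23985206622958277 F along 0.8893881195202622 lat -0.05291280356404702 -1.374547007588769 op 0.24298032146436122
```

```bash
python3 -m jog '1 0 0.003 0 0;1 0 0 0 0'>/dev/null; python3 st.py;  python3 -m jog '1 0 0.003 0 0;1 0 0 0 0'>/dev/null; python3 st.py; python3 -m jog '1 0 0.002 0 0;1 0 0 0 0'>/dev/null; python3 st.py;python3 -m jog '1 0 0.002 0 0;1 0 0 0 0'>/dev/null; python3 st.py
```

```text
depth mm 29.110968416453442 lat-from-h1 -34.83270011219092 z 0.11201993485563065 yaw 0.2393173296480677 F along -0.5923613024732636 lat -0.17817622129778454 -1.3022691568322837 op 0.25009855504001954
depth mm 32.06327904778894 lat-from-h1 -34.881346064929154 z 0.11206308774325564 yaw 0.23925395026879884 F along -0.13796009219272537 lat 0.907823361541759 -0.6966541602805293 op 0.24903187657370374
depth mm 33.94408876590804 lat-from-h1 -34.916959151959134 z 0.11208926601186474 yaw 0.23917879721059712 F along -0.286620337368493 lat -0.3516486445699627 -1.973521252074615 op 0.2463819876527482
depth mm 35.95892266393585 lat-from-h1 -34.934452611624145 z 0.11210124387089068 yaw 0.23914353834302132 F along 1.2446646971471074 lat -0.7145334309272403 -0.99005641121129 op 0.24525484739607506
```

```bash
python3 -m jog '1 0 0.003 0 0;1 0 0 0 0'>/dev/null; python3 st.py;  python3 -m jog '1 0 0.003 0 0;1 0 0 0 0'>/dev/null; python3 st.py; python3 -m jog '1 0 0.002 0 0;1 0 0 0 0'>/dev/null; python3 st.py;python3 -m jog '1 0 0.002 0 0;1 0 0 0 0'>/dev/null; python3 st.py;python3 -m jog '1 0 0.002 0 0;1 0 0 0 0'>/dev/null; python3 st.py
```

```text
depth mm 39.20383222960555 lat-from-h1 -34.870269131007156 z 0.11216221152262115 yaw 0.2392955528022638 F along -0.2417383971525563 lat -0.3955503170489464 -1.4485878370041947 op 0.24665100265610665
depth mm 42.27113140882332 lat-from-h1 -34.81329763720875 z 0.11216322115089722 yaw 0.23938701735534856 F along 0.8390314146340765 lat 0.5773343722965273 -0.8931660959635368 op 0.24760313675183915
depth mm 43.99113946941136 lat-from-h1 -34.90194072534647 z 0.11203191651564398 yaw 0.2392648746497624 F along 0.5093653246427832 lat 0.28144929550275644 -0.726784324364023 op 0.2504598030730205
depth mm 45.7705999165271 lat-from-h1 -35.017416374933106 z 0.11196825261701752 yaw 0.23908668201736294 F along -0.6700029922499116 lat -0.43030345899582934 -0.8633687615372344 op 0.244225708089799
depth mm 46.06101725569367 lat-from-h1 -35.09438686625133 z 0.11084847387821326 yaw 0.23872893929809053 F along -3.033292116219345 lat 0.024925315535797143 0.3069338948960424 op 0.24448574818228577
```

```bash
python3 -m jog '1 0 0.002 0 0;1 0 0.001 0 0;1 0 0 0 0'>/dev/null; python3 st.py;  python3 -m jog '1 0 0.002 0 0;1 0 0.001 0 0;1 0 0 0 0'>/dev/null; python3 st.py; python3 -m jog '1 0 0.002 0 0;1 0 0.001 0 0;1 0 0 0 0'>/dev/null; python3 st.py
```

```text
depth mm 48.78230800658567 lat-from-h1 -35.111716051964834 z 0.11064216944691381 yaw 0.23863414393943752 F along -5.42674802040606 lat -0.022458871786922244 0.35630988854857426 op 0.2487831228205464
depth mm 51.423814878059694 lat-from-h1 -35.16948795948438 z 0.1104538056556131 yaw 0.23851725029568682 F along -5.856574675456582 lat 0.6800538075762042 0.2039126776505182 op 0.2513498389717817
depth mm 54.025867806778095 lat-from-h1 -35.18610506044156 z 0.11023761111479714 yaw 0.23849208373436917 F along -6.5847195887698575 lat 0.41228399538856986 0.22734900959706028 op 0.24811154521096332
```

It yields: this is the catch. Press on.

```bash
python3 -m jog '1 0 0.002 0 0;1 0 0.001 0 0;1 0 0 0 0'>/dev/null; python3 st.py;  python3 -m jog '1 0 0.002 0 0;1 0 0.001 0 0;1 0 0 0 0;1 0 0 0 0'>/dev/null; python3 st.py; python3 - <<'E'
from h import *
im,d=arm.get_image('side');cv2.imwrite('pics/s7.png',cv2.resize(im[140:240,230:350],None,fx=6,fy=6,interpolation=cv2.INTER_CUBIC))
E
```

```text
depth mm 56.62016492942112 lat-from-h1 -35.207963377176355 z 0.10995417201737596 yaw 0.2384477449631316 F along -6.239461435031203 lat 0.26395065258585415 0.4723778298866258 op 0.2510067761438399
depth mm 59.36717600572028 lat-from-h1 -35.17963918500683 z 0.1098108296943332 yaw 0.2384640725137509 F along -8.041532958641541 lat 1.309350687633733 0.890296284766153 op 0.24778065329202628
```

View pics/s7.png

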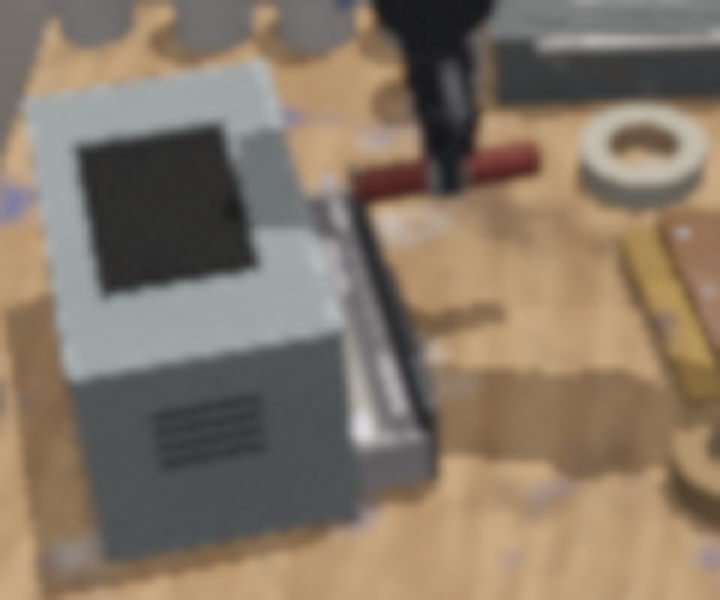

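```bash
python3 -m jog '1 0 -0.01 0 0;1 0 -0.025 0 0;1 0 -0.025 0 0;1 0 -0.025 0 0;1 0 -0.025 0 0;1 0 -0.02 0 0;1 0 0 0 0;1 0 0 0 0'>/dev/null; python3 st.py; python3 - <<'E'
from h import *
s=arm.get_state();R=Rt(s);print(s['tool_pos'],R.T@(np.array([0.404,0.1687,0.1])-s['tool_pos']))
E
```

```text
depth mm -66.8842003495318 lat-from-h1 -35.527980260687876 z 0.11298605970714093 yaw 0.23762058533447475 F along -0.021660463544645375 lat -0.33059182951036287 -0.6927541901683333 op 0.24690020314810776
[ 0.454  -0.166   0.1055] [ 0.0051  0.0302 -0.3371]
```

```bash
python3 -m jog '1 0 0 -0.04 0;1 0 0 -0.04 0;1 0 0 -0.04 0;1 0 0 -0.04 0;1 0 0 -0.04 0;1 0 0 -0.04 0;1 0 0.01 -0.04 0;1 0 0.01 -0.04 0'>/dev/null;python3 -m jog '1 0 0.01 -0.017 0;1 0 0 0 0.07;1 0 0 0 0.07;1 0 0 0 0.05;1 0 0 0 0;1 0 0 0 0'; python3 - <<'E'
from h import *
s=arm.get_state();R=Rt(s);print(s['tool_pos'],R.T@(np.array([0.404,0.1687,0.005])-s['tool_pos']),R[:,1])
E
```

```text
clock: 18.4
tool_pos: [0.4037, 0.1708, 0.1053]
tool_rot: [2.368, 1.568, 0.849]
force: [-0.6, -0.4, -0.2]
opening: 0.247
[0.4037 0.1708 0.1053] [ 0.1003 -0.      0.0023] [0.9987 0.0518 0.0019]
```

```bash
python3 -m jog '1 0.03 0 0 0;1 0.03 0 0 0;1 0.02 0 0 0;1 0.01 0 0 0;1 0.005 0 0 0;1 0 0 0 0;1 0 0 0 0'; python3 -m jog '1 0.002 0 0 0;1 0.002 0 0 0;1 0 0 0 0;1 0 0 0 0'
```

```text
clock: 18.98
tool_pos: [0.4037, 0.1697, 0.0107]
tool_rot: [2.036, 1.569, 0.515]
force: [-0.2, -0.0, -1.0]
opening: 0.249
clock: 19.32
tool_pos: [0.403, 0.1691, 0.0063]
tool_rot: [1.662, 1.57, 0.141]
force: [-0.4, -0.1, -0.6]
opening: 0.246
```

```bash
python3 -m jog '1 0.0015 0 0 0;1 0 0 0 0;0.4 0 0 0 0;0.2 0 0 0 0;0 0 0 0 0;0 0 0 0 0;0 0 0 0 0'; python3 -m jog '0 -0.01 0 0 0;0 -0.03 0 0 0;0 -0.04 0 0 0;0 -0.04 0 0 0;0 -0.03 0 0 0;0 0 0 0 0;0 0 0 0 0'; python3 - <<'E'
from h import *
for n in ('top','side','wrist'):
    im,d=arm.get_image(n);cv2.imwrite(f'pics/{n}9.png',im)
E
```

```text
clock: 19.9
tool_pos: [0.4027, 0.169, 0.0043]
tool_rot: [-1.464, 1.571, -2.986]
force: [0.1, -1.1, -1.1]
opening: 0.5
clock: 20.48
tool_pos: [0.4043, 0.1698, 0.1569]
tool_rot: [1.739, 1.565, 0.217]
force: [-0.7, -0.3, 0.0]
opening: 0.496
```

View pics/side9.png

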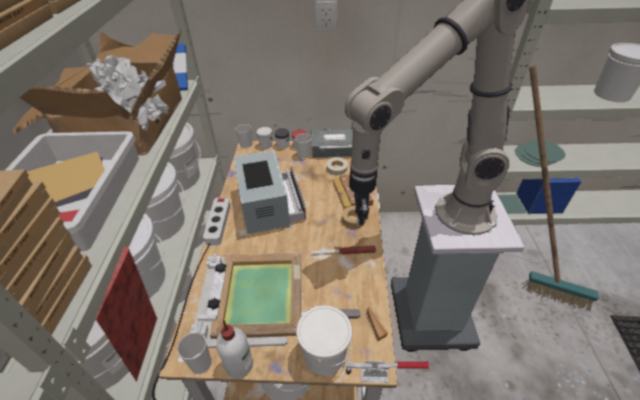

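View pics/wrist9.png

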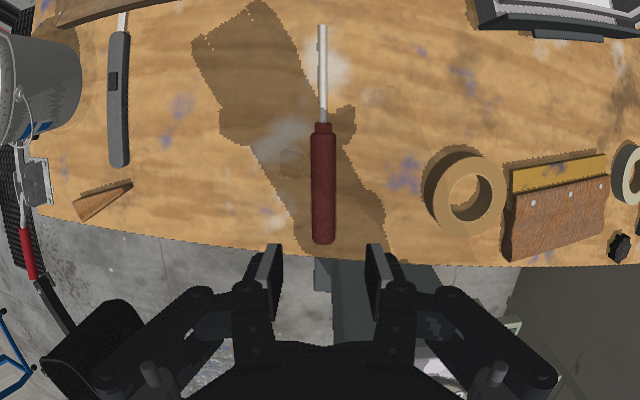

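View pics/top9.png

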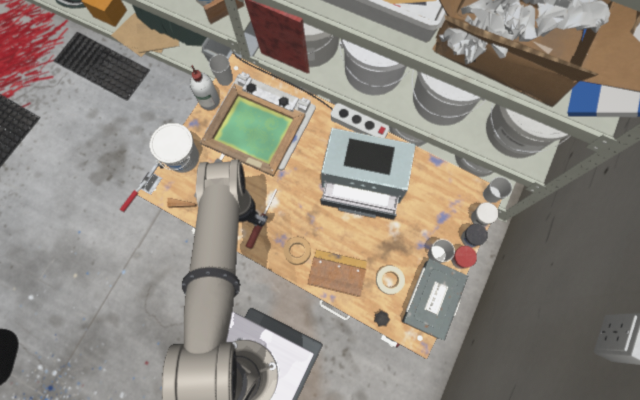

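```bash
python3 - <<'E'
from h import *
im=cv2.imread('pics/top9.png');cv2.imwrite('pics/t9c.png',cv2.resize(im[150:225,310:420],None,fx=7,fy=7,interpolation=cv2.INTER_CUBIC))
E
```

```text
(no output)
```

View pics/t9c.png

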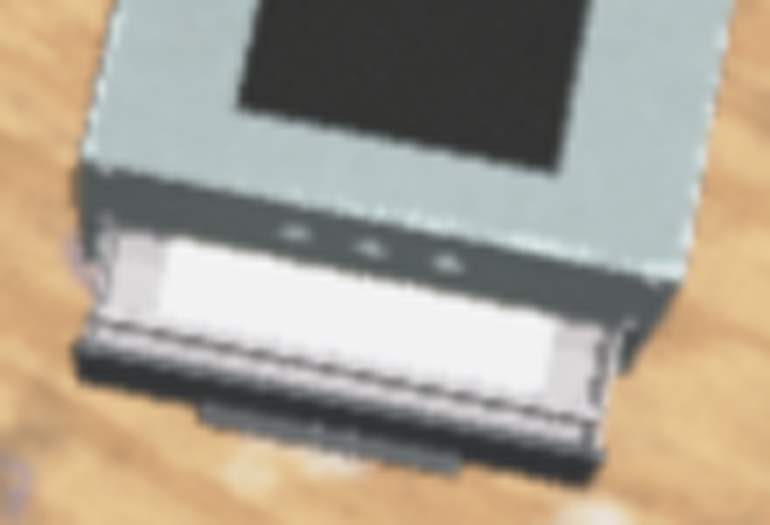

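```bash
python3 - <<'E'
from h import *
A=np.array([.971,.2395,0])
for u,v in((78,345),(600,460)):
    print(1e3*(onz('top',310+u/7,150+v/7,.067)@A-.618))
E
```

```text
-58.37708746538994
-61.79581017585123
```

Tray is about 60 mm out and the driver is flat and clear.

```bash
python3 -c "
from workcell import arm
arm.job_done();print(arm.get_state()['clock'])"
```

```text
the job is handed in; nothing more can be done
the job is handed in; nothing more can be done
```

The tray is out and the screwdriver is back on the bench. I handed the job in at about 21 s, well inside the 61 s limit; the hand-in gives no verdict.

- **Probing:** I tried the middle hole, then the left, then the right. The first two stopped on a hard block about 33 mm in by my measurement, which matches the 32 mm block. In the right hole the blade met something that gave way about 46 mm in. I pushed it about 13 mm further, to a measured depth of 59 mm, and the tray sprang out. The force along the blade never read above about 10 N.
- **Putting down:** I drew the blade out, laid the screwdriver back roughly where it had been lying, opened the fingers and raised the gripper clear.

**Last checks:**
- **Tray:** the top camera puts its front edge 58 mm out at one end and 62 mm at the other, so about 60 mm.
- **Screwdriver:** it looks flat and well clear of the safe and tray. I judged this from the pictures and did not measure the handle and tip heights after release.
- **Bystanders:** they look unmoved in the final pictures; I did not measure each one.
- **Disagreement:** my measured depths came out about 1 mm deeper than the stated ones at all three holes, which is within the camera calibration error.

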